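# Isolate the mould station and hold the split mould shut

## Task

Make the mould station safe by turning its rotary isolator handle from on to off (anticlockwise seen from above, until it clicks into the off position by the round pip). Then pick up the loose upper mould half by its lug, fit it over the two dowels of the lower half and press it fully home against the ejector springs, so that the two halves meet flush. Finish while still holding it pressed shut, do not let go (the springs would open it again), and leave the handle at off and the other things on the desk where they are.

Things in the scene. Friction and masses are not known exactly. Their poses are not given: they have to be found in the camera images.
- isolator: the isolator: fixed grey switch box, 96 x 96 mm, 58 mm high, on the desk, left or right of the mould station; origin under its centre, z up. Two marks on its top: a round pip on its +x side marks off, a short bar mark 60 degrees clockwise of it (seen from above) marks on
- handle_grip (a point): grip point of the isolator's handle, on its vertical turning axis 83 mm above the desk. The black bar handle is 54 mm long, 14 mm thick and stands free from 67 to 95 mm above the desk, over a round disc 48 mm wide. The point's axes are the box's and do not turn with the handle. A white line marks the bar's pointing end, which points along the box's +x at off
- handle (a joint): angle of the isolator handle in rad: 0 = on, where it starts, 1.047 (60 degrees) = off. It grows anticlockwise seen from above: the bar lies along the box's x axis turned by (value - 1.047) about z. An over-centre spring holds it at either end: about 0.2 N m resists at first, nothing half-way, then it snaps on to a stop at the other end
- mould_base: the mould station: dark steel base plate 160 x 110 x 12 mm (x, y, z) fixed on the desk, with the fixed grey metal lower mould half, a block 100 x 60 mm, on its middle; origin under its centre, x along the block, z up
- lower_face (a point): centre of the lower half's top face, 38 mm above the desk; axes as the base. Two upright steel dowels 10 mm thick stand on the face at x = -38 and +38 mm, y = 0; they reach 16 mm above it, the top 5 mm tapered to 5 mm thick. Four sprung ejector pins 7 mm thick at x = +-24, y = +-21 mm stand 6 mm proud of the face
- ejector (a joint): how far the four ejector pins (one sprung unit) are pushed down, in m: 0 = up, 6 mm proud of the face; 0.006 = level with the face, mould shut. The spring pushes up with 6 N at 0 and 12 N at 0.006
- upper_plate (a point): centre (half-way up) of the plate of the loose upper mould half: grey metal, 100 x 60 x 22 mm (x, y, z), about 0.25 kg in all, lying flat on the desk, lug up. Two through bores 12 mm wide at x = -38 and +38 mm, y = 0 take the dowels. It is alike both ways round (half a turn about z makes no difference)
- upper_lug (a point): centre of the lug on top of the upper half's plate: a bar 50 mm long (x), 16 mm thick (y), 34 mm tall. This point is 17 mm above the plate's top and 39 mm above its underside; axes as the plate. With the mould shut it is 39 mm above lower_face, straight over it, x axes parallel
- amber_vial: bystander: brown glass vial with white cap, 28 mm wide, 64 mm tall; origin under its centre
- lab_timer: bystander: small light timer, 60 x 66 x 19 mm; origin under its centre
- petri_dish: bystander: closed petri dish, 60 mm wide, 15 mm tall; origin under its centre
- marker: bystander: black and white marker pen, 135 mm long, 16 mm thick; origin under its centre
- forceps: bystander: thin pale forceps, 122 mm long, 9 mm thick; origin under its centre
There are look-alikes about, which are no part of the job. What is shaped like the part that bears upper_plate but red is not meant.

How it is judged:
By the outcome, as a careful person would: the job done as asked, in the order asked, and still so for the second after the job is handed in, while the arm keeps its last pose, push and grip.
It also fails if it takes over 48 s, if anything falls off the work surface, if the arm or the gripper's body presses on something with over 40 N, if the wrist force passes 120 N, or if a joint passes its speed limit or range.

## Robot

A 6-joint arm with a two-finger parallel gripper is mounted at the origin on a cart in front of the work surface, level with it; the furniture and walls round the work are solid. World frame = base frame: x ahead of the robot, y to its left, z up, the work surface at z = 0. Lengths are in m, angles in rad, forces in N, time in s.
With the tool pointing down it reaches from about 0.4 to 0.825 m from the base axis. Payload 7 kg.
Tool frame: the origin (TCP) lies at the very end of the fingers, on their centre line; the grasp point (between the pads) lies 19 mm behind it (arm.grip_point_offset is the distance from the TCP to the grasp point, in m); z points along the fingers, y is the line along which they close (so a half turn about z gives the same grasp; the last joint's range is limited). The gripper opens to 88 mm and grips with 3 to 60 N. Pads are 19 mm wide; open, the fingers measure 130 mm over their backs; the gripper's body (78 mm by 193 mm) begins 47 mm behind the grasp point.
Start: joints at [-1.004, 0.359, 0.012, 0, -1.224, -0.288], TCP at [0.186, -0.649, 0.227] pointing down, gripper open.
Joint ranges: [-3.07, 3.07], [-1.43, 2.12], [-1.02, 1.25], [-3.03, 1.67], [-3.05, -0], [-3.03, 3.03]. Speed limits (rad/s): [2.39, 2.39, 3.01, 3.14, 3.14, 3.14].

## Interface

Orientations are given as [roll, pitch, yaw] about the fixed x, y, z axes, in that order (R = Rz(yaw) Ry(pitch) Rx(roll)).
In Python, from station import arm, cams gives the robot as it stands.
- The arm moves only by the shell command python3 -m handwheel 'ROWS' [FORCE]. ROWS is JSON, a list that holds one entry, the list of rows, each a list of 7 numbers: the shift along the tool's x, y, z normalised to -1 to 1, where 1 is 0.08 m, then the turn, a rotation vector about the tool's x, y, z normalised to -1 to 1, where 1 is 0.5 rad, then the closure in counts, from 0 (fully open) to 255 (shut). In form: [[[x, y, z, wx, wy, wz, hand], ...]]. A call has 1 to 5 rows; each row is the pose to reach, as a shift and turn from the pose commanded when the call began, along the tool's axes at that moment; what a row does not reach only later rows make up. A row lasts 1/8 s, in which the tool goes at most 62.5 mm and 10.7 degrees, less where a joint would pass 70% of its speed; a pose out of reach is approached as far as the arm can. A call with a number of a shift or a turn outside -1 to 1 is refused whole. A call with a gripper value outside its range is refused whole. The fingers move at their own pace and stop on an object; FORCE is the grip in N (left out, the last holds). Time passes only in rows, so rows that repeat a pose let the fingers close. It gives the time, the measured TCP pose, the force, the opening and the grip force at its end, in the units of the state.
- arm.get_state(): the state, without advancing time (a new reading comes with each control period).
- cams.grab_frame(name): name is "side" or "top"; returns the picture (480x640x3 uint8, blue, green, red); there is no depth.
- cams.camera_info(name): a dict with "camera_matrix" (3x3 intrinsics, pixels), "dist_coeffs" ([k1, k2, p1, p2, k3] as OpenCV has them; the pictures are not rectified), "R" (3x3) and "t" (3): a world point X has camera coordinates R X + t. Camera axes: x right, y down, z forward; pixel columns grow to the right and rows downward; lengths in m; the calibration is good to about 2 mm. A picture is of the moment at which its call begins. camera_info takes no time and is no camera call.
- arm.job_done(): hands the job in; it is judged then, once.
The state is a dict: "t": time; "q": joint angles; "qd": joint speeds; "joint_efforts": joint torques, N m; "eef_pos": TCP position; "ee_rot": TCP orientation; "force": force on the tool from outside, world axes, zero at the start; "moment": the same for the moment, N m; "width": finger opening in m; "gripper_force": force on a finger pad.
Only numpy, scipy, OpenCV 4.12 (cv2) and the standard library are available. Lean on these libraries where they do the work, as an engineer would, in place of code of your own. Each camera call takes 0.05 s, during which the arm holds its last target. There are 200 camera calls.

## Working session

There is one attempt and no reset: what is moved stays moved. The work goes in short steps, Python scripts to look and compute and a shell command to move; the robot and the scene stay as the last step left them, time stands still between calls to the robot, and variables do not carry over. Pictures are saved under pics/ and viewed, at most 10 in all, crops included, and the job is handed in when it is done.

```bash
mkdir -p pics; ls; python3 - <<'E'
from station import arm,cams
import cv2,numpy as np
for n in("top","side"):
    cv2.imwrite(f"pics/{n}0.png",cams.grab_frame(n))
    c=cams.camera_info(n);print(n,c)
print(arm.get_state(),arm.grip_point_offset)
E
```

```text
pics
top {'camera_matrix': array([[474.14850265,   0.        , 317.19912884],
       [  0.        , 474.14850265, 246.87333951],
       [  0.        ,   0.        ,   1.        ]]), 'dist_coeffs': array([-0.04264956,  0.        ,  0.        ,  0.        ,  0.        ]), 'R': array([[ 0.01325749, -0.99977883,  0.01632605],
       [-0.99472728, -0.01484756, -0.10147505],
       [ 0.10169501, -0.01489466, -0.99470411]]), 't': array([-0.01785496,  0.51889818,  0.86117503])}
side {'camera_matrix': array([[515.34722743,   0.        , 319.60869192],
       [  0.        , 515.34722743, 238.37779481],
       [  0.        ,   0.        ,   1.        ]]), 'dist_coeffs': array([-0.02000873,  0.        ,  0.        ,  0.        ,  0.        ]), 'R': array([[-0.91124821, -0.41181372,  0.00601335],
       [-0.26596492,  0.57724519, -0.77204317],
       [ 0.31446679, -0.70512229, -0.63554165]]), 't': array([0.47861215, 0.19371923, 0.77986177])}
{'t': 0.1, 'q': array([-1.00389831e+00,  3.59350386e-01,  1.11519361e-02, -2.95251214e-04,
       -1.22407028e+00, -2.88099537e-01]), 'qd': array([ 0.0014686 , -0.00085212,  0.00268224, -0.00087705, -0.00041108,
       -0.00154031]), 'joint_efforts': array([-8.29957389e-04, -5.84165168e+01,  2.93750310e+01,  7.01557383e+00,
        1.01311514e-02, -6.58659746e-05]), 'eef_pos': array([ 0.18561621, -0.64853601,  0.22569667]), 'ee_rot': array([ 3.14010206e+00, -1.52265393e-04, -2.86289460e+00]), 'force': array([-0.33204551, -0.04270453,  0.61114583]), 'moment': array([ 0.0137907 , -0.01660836, -0.05528644]), 'gripper_force': 0.0, 'width': 0.08764238958390147} 0.0188
```

View pics/top0.png

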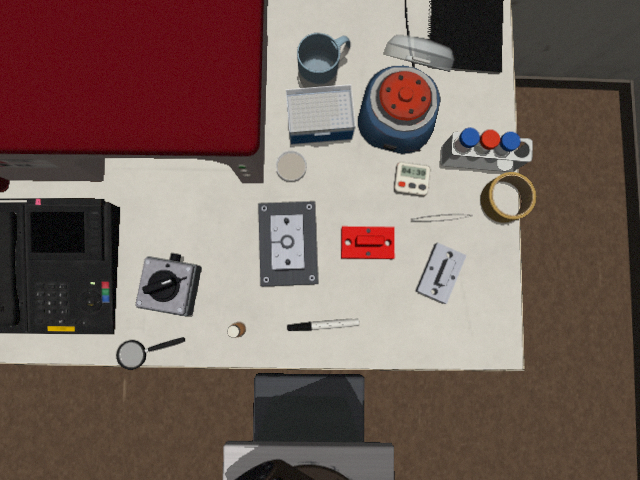

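View pics/side0.png

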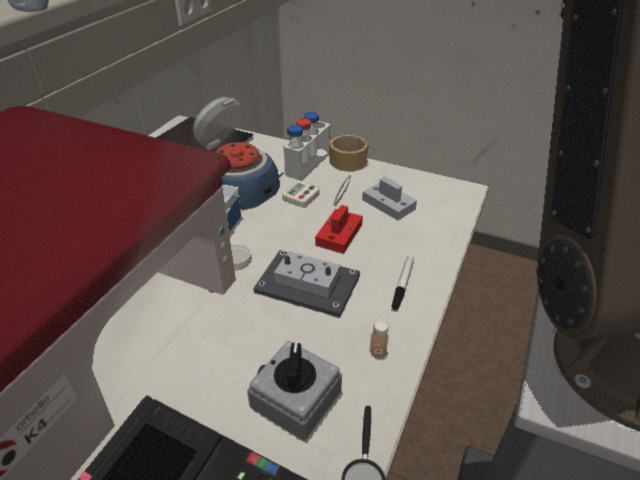

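The top view shows the isolator at (168,286), the station at (287,243), the loose grey half at (441,272) and the petri dish at (291,166). Candidates for the upper half are the red one at (368,243), which is a decoy, and the grey one at (441,272). The fixed lower half at (287,241) is grey too. I choose (441,272), and the close crop will check it.

```bash
cat > h.py <<'E'
from station import arm,cams
import cv2,numpy as np
def cast(n,px,z):
    c=cams.camera_info(n);K,d,R,t=[np.array(c[k],float) for k in("camera_matrix","dist_coeffs","R","t")]
    u=cv2.undistortPoints(np.array(px,float).reshape(-1,1,2),K,d).reshape(-1,2)
    r=np.c_[u,np.ones(len(u))]@R; o=-R.T@t
    return o+r*((z-o[2])/r[:,2])[:,None]
def proj(n,P):
    c=cams.camera_info(n)
    return cv2.projectPoints(np.array(P,float).reshape(-1,1,3),cv2.Rodrigues(c["R"])[0],c["t"],c["camera_matrix"],c["dist_coeffs"])[0].reshape(-1,2)
def crop(img,x,y,w,h,s): return cv2.resize(img[y:y+h,x:x+w],None,fx=s,fy=s,interpolation=cv2.INTER_CUBIC)
E
python3 - <<'E'
from h import *
im=cv2.imread("pics/top0.png");sd=cv2.imread("pics/side0.png")
a=np.hstack([crop(im,130,245,80,75,3.3333),crop(im,250,198,80,75,3.3333),crop(im,401,235,80,75,3.3333)])
b=np.hstack([crop(sd,250,335,100,100,2.6667),crop(sd,255,235,100,100,2.6667),crop(sd,340,150,100,100,2.6667)])
m=min(a.shape[1],b.shape[1]);cv2.imwrite("pics/crop1.png",np.vstack([a[:,:m],b[:,:m]]))
hsv=cv2.cvtColor(im,cv2.COLOR_BGR2HSV)
def show(name,mask,x,y,w,h,z):
    mk=np.zeros_like(mask);mk[y:y+h,x:x+w]=mask[y:y+h,x:x+w]
    cs,_=cv2.findContours(mk,cv2.RETR_EXTERNAL,cv2.CHAIN_APPROX_NONE);c=max(cs,key=cv2.contourArea)
    W=cast("top",c.reshape(-1,2),z)[:,:2]
    r=cv2.minAreaRect((W*1000).astype(np.float32));bx=cv2.boxPoints(r)
    e=max(bx[1]-bx[0],bx[2]-bx[1],key=np.linalg.norm)
    print(name,np.round(r[0],1),np.round(r[1],1),"long axis deg",round(np.degrees(np.arctan2(e[1],e[0]))%180,1))
desk=((hsv[...,2]<195)|(hsv[...,1]>60)).astype(np.uint8)
print(hsv[272,465],hsv[286,200],hsv[350,250],hsv[250,425],hsv[265,435])
notdesk=((hsv[...,2]<185)).astype(np.uint8)
show("upper",notdesk,405,230,70,80,.022)
dark=(hsv[...,2]<110).astype(np.uint8)
dark=cv2.morphologyEx(dark,cv2.MORPH_OPEN,np.ones((2,2),np.uint8))
show("base",notdesk,250,195,75,98,.012)
show("box",notdesk,128,245,80,78,.058)
E
```

```text
[ 21  18 202] [ 19  21 204] [ 24  19 204] [ 22  19 202] [111  14 187]
upper [ 473.6 -241.9] [ 64.4 105.3] long axis deg 157.5
base [526.7  45.9] [163.9 112.7] long axis deg 3.1
box [448.2 254.5] [105.9 109.2] long axis deg 170.8
```

View pics/crop1.png

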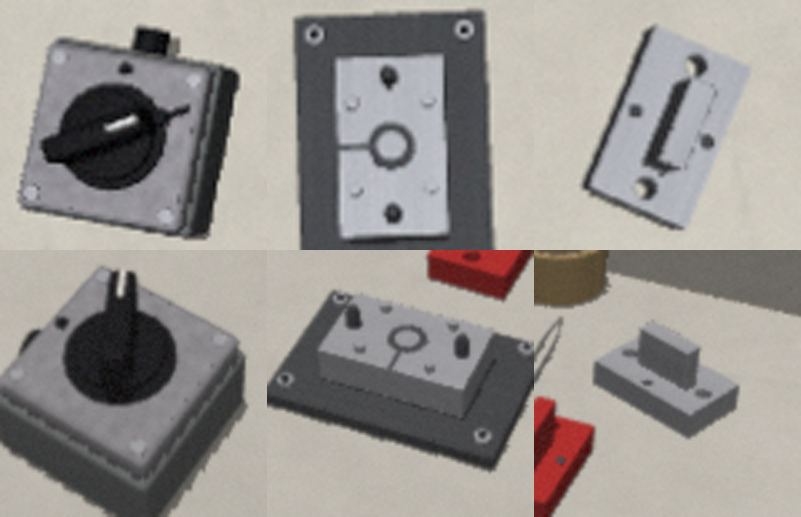

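The crop confirms it: the grey part has two bores and a lug. The box's pip is at about px (167.5,265.7), up and slightly right of the box centre, and the white-line end of the handle points right towards the bar mark. Next I get precise poses from the features.

```bash
cat >> h.py <<'E'
def rel(target,yaw=None):
    "shift in tool axes in units of 80mm and turn in units of .5 rad"
    from scipy.spatial.transform import Rotation as R
    s=arm.get_state();r=R.from_euler("xyz",s["ee_rot"])
    d=r.inv().apply(np.array(target)-s["eef_pos"])/.08
    rv=(r.inv()*R.from_euler("xyz",[np.pi,0,s["ee_rot"][2] if yaw is None else yaw])).as_rotvec()/.5
    print("t",round(s["t"],2),"pos",np.round(s["eef_pos"],4),"rpy",np.round(s["ee_rot"],4),"q",np.round(s["q"],2),"w",round(s["width"],4),"F",np.round(s["force"],1));print("shift",np.round(d,3),"turn",np.round(rv,3))
E
python3 - <<'E'
from h import *
def g(off,pts,s=3.3333): return [(off[0]+(x+.5)/s-.5,off[1]+(y+.5)/s-.5) for x,y in pts]
iso=cast("top",g((130,245),[(60,57),(195,78),(30,192),(167,216)]),.058)[:,:2]
pip=cast("top",g((130,245),[(125,69)]),.058)[0,:2]
c=iso.mean(0);v=iso[0]-iso[2]+iso[1]-iso[3];print("iso",c,"yaw",np.degrees(np.arctan2(v[1],v[0])),"pip",pip-c, [np.linalg.norm(iso[i]-iso[j]) for i,j in((0,1),(0,2))])
dw=cast("top",g((250,198),[(122,75-5),(126,214-5)]),.054)[:,:2]
ul=g((401,235),[(162,66),(111,188)]);up=cast("top",ul,.022)[:,:2]
for n,p in(("dowel",dw),("bore",up)):
    e=p[0]-p[1];print(n,p.mean(0),"dist",np.linalg.norm(e),"yaw",np.degrees(np.arctan2(e[1],e[0])))
im=cv2.imread("pics/top0.png");hsv=cv2.cvtColor(im,cv2.COLOR_BGR2HSV)
def face(name,x,y,w,h,z):
    mk=np.zeros(im.shape[:2],np.uint8);s=(slice(y,y+h),slice(x,x+w))
    I=im.astype(int);m=((I[...,0]>=I[...,2]-3)&(hsv[...,2]>130)).astype(np.uint8)
    mk[s]=m[s]
    cs,_=cv2.findContours(mk,cv2.RETR_EXTERNAL,cv2.CHAIN_APPROX_NONE);k=max(cs,key=cv2.contourArea)
    k=cv2.convexHull(k)
    W=cast("top",k.reshape(-1,2),z)[:,:2];r=cv2.minAreaRect((W*1000).astype(np.float32));b=cv2.boxPoints(r)
    e=max(b[1]-b[0],b[2]-b[1],key=np.linalg.norm);print(name,np.round(r[0],1),np.round(r[1],1),round(np.degrees(np.arctan2(e[1],e[0]))%180,1))
face("lower",262,205,48,75,.038);face("upper",405,230,70,80,.022);face("box",128,245,80,78,.058)
rel((.47,-.24,.2),np.radians(-72))
E
```

```text
iso [0.44265399 0.26408229] yaw -9.622599210785136 pip [ 0.03583273 -0.00496316] [np.float64(0.07424478343101305), np.float64(0.07377430382494211)]
dowel [0.52909517 0.04515479] dist 0.0762654316696553 yaw 2.7725263936095614
bore [ 0.4741776  -0.24588364] dist 0.07559761873434791 yaw -23.37754808188579
lower [527.5  46. ] [100.7  60.6] 3.0
upper [ 474.6 -246. ] [ 60.3 100.1] 156.6
box [442.1 264.4] [86.8 86.4] 81.0
t 0.1 pos [ 0.1856 -0.6485  0.2257] rpy [ 3.1401e+00 -2.0000e-04 -2.8629e+00] q [-1.    0.36  0.01 -0.   -1.22 -0.29] w 0.0876 F [-0.3 -0.   0.6]
shift [-4.823  3.931  0.326] turn [ 3.000e-03  2.000e-03 -3.213e+00]
```

```bash
for i in 1 2 3 4 5; do python3 -m handwheel '[[[-0.48,0.39,0,0,0,0,0],[-0.96,0.78,0,0,0,0,0]]]' ; done | tail -1
python3 -m handwheel '[[[0,0,0,0,0,-0.37,0],[0,0,0,0,0,-0.74,0],[0,0,0,0,0,-1,0]]]' 
python3 -m handwheel '[[[0,0,0,0,0,-0.37,0],[0,0,0,0,0,-0.74,0],[0,0,0,0,0,-1,0]]]' 
python3 -m handwheel '[[[0,0,0,0,0,-0.37,0],[0,0,0,0,0,-0.74,0],[0,0,0,0,0,-1,0]]]' 
python3 -c "
from h import *
rel((.4424,.2642,.150),np.radians(-69.3))"
```

```text
gripper_force: 0.0
t: 1.72
eef_pos: [0.4689, -0.2429, 0.2262]
ee_rot: [3.141, -0.0, -2.357]
force: [-0.3, -0.1, -0.0]
width: 0.0875
gripper_force: 0.0
t: 2.1
eef_pos: [0.4688, -0.2432, 0.2262]
ee_rot: [3.141, 0.0, -1.858]
force: [-1.1, 0.4, 0.6]
width: 0.0876
gripper_force: 0.0
t: 2.48
eef_pos: [0.4687, -0.2432, 0.2262]
ee_rot: [3.141, 0.0, -1.358]
force: [-1.1, -0.0, 0.9]
width: 0.0875
gripper_force: 0.0
t 2.48 pos [ 0.4687 -0.2432  0.2262] rpy [ 3.1410e+00  4.0000e-04 -1.3579e+00] q [-0.11  0.12 -0.31 -0.   -1.14  0.32] w 0.0875 F [-1.1 -0.   0.9]
shift [-6.268 -1.019  0.955] turn [ 0.001  0.001 -0.297]
```

```bash
for i in 1 2 3 4 5 6 7; do python3 -m handwheel '[[[-0.45,-0.07,0,0,0,0,0],[-0.9,-0.146,0,0,0,0,0]]]' ; done | tail -6
python3 -m handwheel '[[[0,0,0.5,0,0,-0.3,0],[0,0,0.9,0,0,-0.3,0],[0,0,0.9,0,0,-0.3,0]]]' 
python3 -c "
from h import *
cv2.imwrite('pics/a1.png',np.hstack([crop(cams.grab_frame('top'),90,220,160,130,2.5),crop(cams.grab_frame('side'),220,270,160,130,2.5)]))
rel((.4424,.2642,.074),np.radians(-69.3))"
```

```text
t: 4.22
eef_pos: [0.4445, 0.2678, 0.2264]
ee_rot: [3.141, -0.0, -1.363]
force: [0.9, -0.1, 0.2]
width: 0.0876
gripper_force: 0.0
t: 4.6
eef_pos: [0.4436, 0.2654, 0.1523]
ee_rot: [3.137, -0.003, -1.213]
force: [0.0, -0.5, 0.3]
width: 0.0878
gripper_force: 0.0
t 4.7 pos [0.4454 0.2669 0.1553] rpy [-3.1412e+00 -4.0000e-04 -1.2127e+00] q [ 0.92  0.16 -0.43  0.   -0.98 -0.56] w 0.0874 F [-0.2  0.3  0.5]
shift [0.018 0.047 1.017] turn [-0.001 -0.001 -0.006]
```

View pics/a1.png

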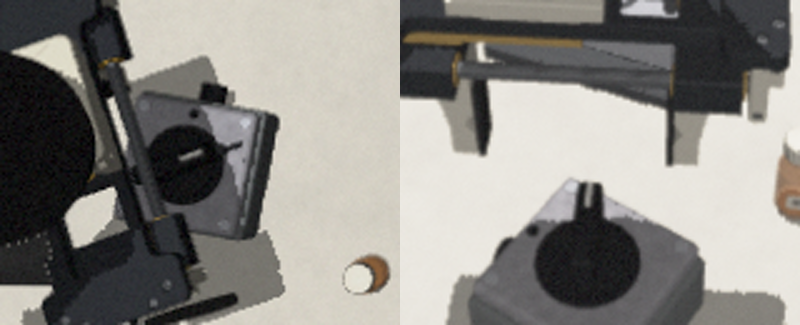

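The fingers straddle the bar at crop (180,160) symmetrically. I descend and grip.

```bash

python3 -m handwheel '[[[0,0.05,0.5,0,0,0,0],[0.02,0.05,1,0,0,0,0],[0.02,0.05,1,0,0,0,0]]]' 30
python3 -m handwheel '[[[0,0,0,0,0,0,255],[0,0,0,0,0,0,255],[0,0,0,0,0,0,255],[0,0,0,0,0,0,255],[0,0,0,0,0,0,255]]]' 30
python3 -c "
from h import *
rel((.4424,.2642,.074),np.radians(-69.3))"
```

```text
t: 5.08
eef_pos: [0.4412, 0.2629, 0.0739]
ee_rot: [3.139, -0.002, -1.213]
force: [-0.1, 0.4, 0.8]
width: 0.0876
gripper_force: 0.0
t: 5.7
eef_pos: [0.4418, 0.2639, 0.0748]
ee_rot: [-3.141, 0.0, -1.213]
force: [-0.2, 0.2, 0.2]
width: 0.0428
gripper_force: 0.0
t 5.7 pos [0.4418 0.2639 0.0748] rpy [-3.1414e+00  1.0000e-04 -1.2128e+00] q [ 0.92  0.25 -0.53 -0.   -0.78 -0.56] w 0.0428 F [-0.2  0.2  0.2]
shift [-0.001 -0.008  0.009] turn [-0.     0.    -0.007]
```

```bash

python3 -m handwheel '[[[0,0,0,0,0,0,255],[0,0,0,0,0,0,255],[0,0,0,0,0,0,255],[0,0,0,0,0,0,255],[0,0,0,0,0,0,255]]]' 30
python3 -c "
from h import *
rel((.4424,.2642,.074),np.radians(-9.3))"
```

```text
t: 6.32
eef_pos: [0.443, 0.2645, 0.0747]
ee_rot: [-3.139, 0.0, -1.212]
force: [6.3, -0.3, -3.9]
width: 0.0138
gripper_force: 30.0
t 6.33 pos [0.443  0.2645 0.0747] rpy [-3.1395e+00  3.0000e-04 -1.2123e+00] q [ 0.92  0.25 -0.53  0.   -0.78 -0.56] w 0.0138 F [ 6.3 -0.3 -3.9]
shift [0.    0.008 0.009] turn [-4.0e-03 -2.0e-03 -2.1e+00]
```

```bash
for i in 1 2 3; do
python3 -m handwheel '[[[0,0,0,0,0,-0.3,255],[0,0,0,0,0,-0.6,255],[0,0,0,0,0,-0.7,255]]]' 30; done
python3 -m handwheel '[[[0,0,0,0,0,-0.05,255],[0,0,0,0,0,-0.05,255]]]' 30
python3 -c "
from h import *
rel((.4424,.2642,.074),np.radians(-9.3));print(arm.get_state()['moment'])"
```

```text
t: 6.7
eef_pos: [0.443, 0.2645, 0.0748]
ee_rot: [-3.139, -0.0, -0.86]
force: [6.4, -0.9, -3.5]
width: 0.0134
gripper_force: 30.0
t: 7.08
eef_pos: [0.4431, 0.2646, 0.0747]
ee_rot: [-3.14, -0.001, -0.509]
force: [6.4, 0.1, -4.7]
width: 0.0138
gripper_force: 30.0
t: 7.45
eef_pos: [0.4431, 0.2646, 0.0747]
ee_rot: [-3.14, -0.002, -0.159]
force: [6.5, 0.5, -3.2]
width: 0.0141
gripper_force: 30.0
t: 7.7
eef_pos: [0.4431, 0.2646, 0.0747]
ee_rot: [-3.14, -0.002, -0.138]
force: [7.5, 0.1, -4.5]
width: 0.0136
gripper_force: 30.1
t 7.7 pos [0.4431 0.2646 0.0747] rpy [-3.1399e+00 -1.8000e-03 -1.3780e-01] q [ 0.92  0.25 -0.53  0.   -0.78  0.51] w 0.0136 F [ 7.5  0.1 -4.5]
shift [-0.008  0.006  0.009] turn [-0.003 -0.004  0.049]
[ 0.06536995 -2.18937084 -0.44219291]
```

```bash

python3 -m handwheel '[[[0,0,0,0,0,0,0],[0,0,0,0,0,0,0],[0,0,0,0,0,0,0],[0,0,-0.5,0,0,0,0],[0,0,-1,0,0,0,0]]]' 30
python3 -m handwheel '[[[0,0,-0.4,0,0,0,0],[0,0,-0.4,0,0,0.35,0],[0,0,-0.4,0,0,0.54,0]]]' 
python3 -c "
from h import *
cv2.imwrite('pics/a2.png',crop(cams.grab_frame('side'),220,270,160,130,3))
rel((.4745,-.246,.150),np.radians(-23.4))"
```

```text
t: 8.32
eef_pos: [0.4414, 0.2635, 0.1552]
ee_rot: [3.14, 0.001, -0.138]
force: [-0.1, 0.8, 0.3]
width: 0.0577
gripper_force: 0.0
t: 8.7
eef_pos: [0.4417, 0.2639, 0.1871]
ee_rot: [-3.141, -0.0, -0.412]
force: [0.5, -0.1, -1.3]
width: 0.0859
gripper_force: 0.0
t 8.75 pos [0.4416 0.2638 0.1868] rpy [-3.1411e+00  1.0000e-04 -4.1550e-01] q [ 0.92  0.13 -0.4  -0.   -1.05  0.23] w 0.0866 F [ 0.1 -0.4  0. ]
shift [2.949 5.664 0.457] turn [-0.001  0.    -0.014]
```

View pics/a2.png

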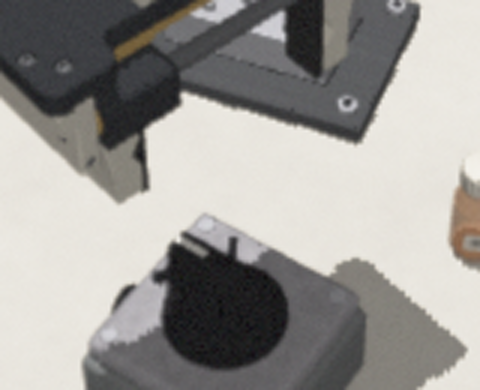

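The handle's white-line end now points at the pip (crop about (165,275)), so it is off. Next I go to the loose half.

```bash
for i in 1 2 3 4 5 6; do python3 -m handwheel '[[[0.25,0.47,0,0,0,0,0],[0.49,0.944,0,0,0,0,0]]]' ; done | tail -5
python3 -m handwheel '[[[0,0,0.5,0,0,0,0],[0,0,0.9,0,0,0,0],[0,0,0.9,0,0,0,0]]]' 
python3 -c "
from h import *
cv2.imwrite('pics/a3.png',np.hstack([crop(cams.grab_frame('top'),370,200,130,130,3),crop(cams.grab_frame('side'),330,120,130,130,3)]))
rel((.4745,-.246,.026),np.radians(-23.4))"
```

```text
eef_pos: [0.4779, -0.2468, 0.1865]
ee_rot: [-3.142, 0.0, -0.406]
force: [1.1, 1.9, -0.2]
width: 0.0876
gripper_force: 0.0
t: 10.62
eef_pos: [0.476, -0.2452, 0.1124]
ee_rot: [3.14, 0.005, -0.407]
force: [0.9, -0.8, 0.7]
width: 0.0879
gripper_force: 0.0
t 10.72 pos [ 0.4785 -0.2456  0.1153] rpy [ 3.1412e+00 -3.0000e-04 -4.0640e-01] q [-0.11  0.24 -0.44  0.   -0.89  1.27] w 0.0876 F [0.1 0.1 0.5]
shift [-0.044  0.024  1.117] turn [ 0.001 -0.001  0.004]
```

View pics/a3.png

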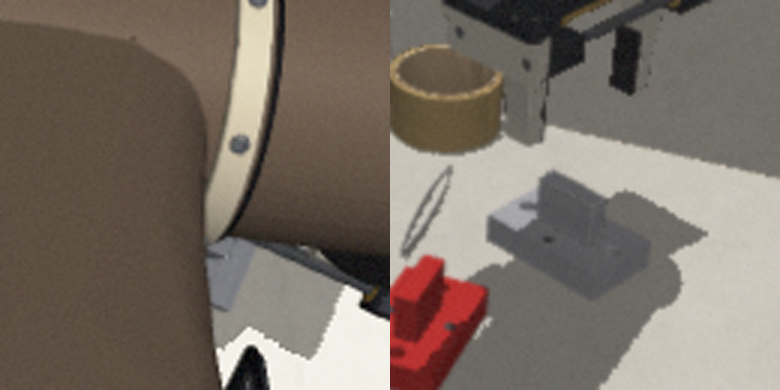

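```bash

python3 -m handwheel '[[[-0.04,0.02,0.5,0,0,0,0],[-0.044,0.024,0.95,0,0,0,0],[-0.044,0.024,1,0,0,0,0]]]' 
python3 -m handwheel '[[[0,0,0.09,0,0,0,0],[0,0,0.09,0,0,0,0],[0,0,0.09,0,0,0,150],[0,0,0.09,0,0,0,255],[0,0,0.09,0,0,0,255]]]' 40
python3 -m handwheel '[[[0,0,0,0,0,0,255],[0,0,0,0,0,0,255],[0,0,0,0,0,0,255],[0,0,0,0,0,0,255],[0,0,0,0,0,0,255]]]' 40
python3 -c "
from h import *
rel((.4745,-.246,.026),np.radians(-23.4))"
```

```text
t: 11.1
eef_pos: [0.4736, -0.2455, 0.0342]
ee_rot: [3.141, 0.002, -0.407]
force: [-0.5, 0.2, 0.8]
width: 0.0876
gripper_force: 0.0
t: 11.72
eef_pos: [0.4742, -0.2458, 0.0277]
ee_rot: [-3.141, -0.001, -0.408]
force: [0.1, -0.0, 0.2]
width: 0.0632
gripper_force: 0.0
t: 12.35
eef_pos: [0.474, -0.2458, 0.0273]
ee_rot: [3.142, 0.0, -0.408]
force: [0.6, -0.1, 0.1]
width: 0.0156
gripper_force: 40.0
t 12.35 pos [ 0.474  -0.2458  0.0273] rpy [ 3.1416e+00  1.0000e-04 -4.0780e-01] q [-0.11  0.35 -0.54 -0.   -0.69  1.27] w 0.0156 F [ 0.6 -0.1  0.1]
shift [ 0.007 -0.     0.016] turn [0.    0.    0.001]
```

```bash

python3 -m handwheel '[[[0,0,-0.25,0,0,0,255],[0,0,-0.75,0,0,0,255],[0,0,-1,0,0,0,255]]]' 50
python3 -m handwheel '[[[0,0,-0.35,0,0,-0.35,255],[0,0,-0.5,0,0,-0.7,255],[0,0,-0.5,0,0,-0.92,255],[0,0,-0.5,0,0,-0.92,255]]]' 50
python3 -c "
from h import *
rel((.528,.0458,.15),np.radians(2.9))"
```

```text
t: 12.72
eef_pos: [0.4746, -0.2459, 0.109]
ee_rot: [-3.141, -0.002, -0.408]
force: [0.6, -0.0, -1.6]
width: 0.0155
gripper_force: 50.0
t: 13.22
eef_pos: [0.4737, -0.2456, 0.1472]
ee_rot: [-3.141, 0.0, 0.051]
force: [0.8, 0.0, -2.1]
width: 0.0156
gripper_force: 50.0
t 13.22 pos [ 0.4737 -0.2456  0.1472] rpy [-3.1412e+00  3.0000e-04  5.1200e-02] q [-0.11  0.2  -0.41 -0.   -0.97  1.73] w 0.0156 F [ 0.8  0.  -2.1]
shift [ 0.865 -3.603 -0.034] turn [-0.001  0.001  0.001]
```

```bash
for i in 1 2 3 4; do python3 -m handwheel '[[[0.108,-0.45,0,0,0,0,255],[0.216,-0.9,0,0,0,0,255]]]' 50; done >/dev/null
python3 -m handwheel '[[[0,0,0.2,0,0,0,255],[0,0,0.4,0,0,0,255],[0,0,0.4,0,0,0,255]]]' 
python3 -c "
from h import *
cv2.imwrite('pics/a4.png',np.hstack([crop(cams.grab_frame('top'),240,180,100,120,4),crop(cams.grab_frame('side'),250,190,120,144,3.3333)]))
rel((.528,.0458,.085),np.radians(2.9))"
```

```text
t: 14.6
eef_pos: [0.5264, 0.0442, 0.1134]
ee_rot: [3.14, 0.004, 0.05]
force: [0.1, -0.8, -1.7]
width: 0.0154
gripper_force: 50.0
t 14.7 pos [0.5278 0.0446 0.1151] rpy [3.1411e+00 8.0000e-04 5.0800e-02] q [ 0.45  0.22 -0.46  0.   -0.89  1.17] w 0.0158 F [-0.1  0.6 -1.2]
shift [ 0.003 -0.015  0.377] turn [0.001 0.002 0.   ]
```

View pics/a4.png

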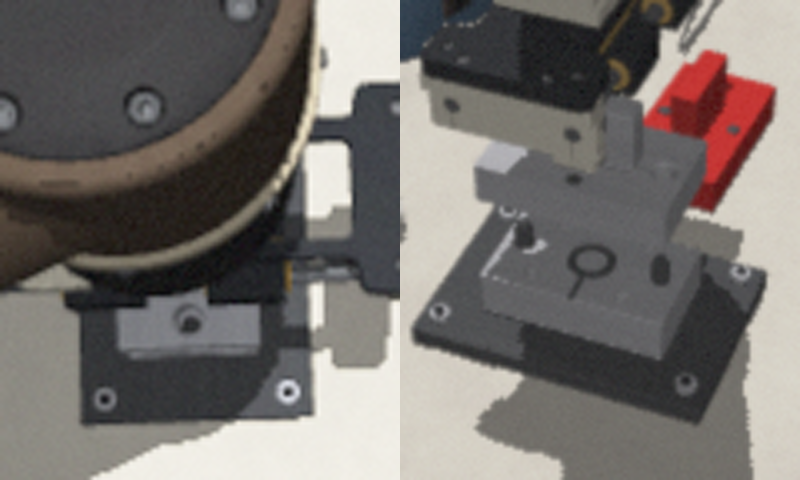

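The side view shows the half level above the block; the top view shows its near bore at crop (190,320), px about (287,259.6). I check that bore against its expected position.

```bash
python3 -c "
from h import *
p=cast('top',[((190+.5)/4-.5+240,(320+.5)/4-.5+180)],.1097)[0]
s=arm.get_state();y=s['ee_rot'][2];print(p,'expected',s['eef_pos'][:2]-.038*np.array([np.cos(y),np.sin(y)]))
print('dowel',np.array([.528,.0458])-.038*np.array([np.cos(.0506),np.sin(.0506)]))"
python3 -m handwheel '[[[0,-0.015,0.2,0,0,0,255],[0,-0.015,0.3,0,0,0,255],[0,-0.015,0.3,0,0,0,255]]]' 50
```

```text
[0.48817946 0.04123854 0.1097    ] expected [0.48986497 0.04268797]
dowel [0.49004864 0.04387802]
t: 15.08
eef_pos: [0.5277, 0.0462, 0.0912]
ee_rot: [3.141, 0.001, 0.052]
force: [0.4, 0.5, -1.3]
width: 0.0161
gripper_force: 50.0
```

```bash

python3 -m handwheel '[[[0,0,0.1,0,0,0,255],[0,0,0.12,0,0,0,255]]]' 
python3 -m handwheel '[[[0,0,0.04,0,0,0,255],[0,0,0.04,0,0,0,255]]]' 
python3 -m handwheel '[[[0,0,0.04,0,0,0,255],[0,0,0.04,0,0,0,255]]]' 
```

```text
t: 15.32
eef_pos: [0.5277, 0.0465, 0.0814]
ee_rot: [3.141, 0.0, 0.052]
force: [-0.2, -0.3, -1.0]
width: 0.0162
gripper_force: 50.0
t: 15.58
eef_pos: [0.5278, 0.0466, 0.0784]
ee_rot: [3.141, 0.0, 0.052]
force: [0.4, -0.2, -2.0]
width: 0.0155
gripper_force: 50.0
t: 15.82
eef_pos: [0.5278, 0.0466, 0.0752]
ee_rot: [3.142, 0.0, 0.052]
force: [0.1, -0.2, -1.4]
width: 0.0158
gripper_force: 50.0
```

```bash

python3 -m handwheel '[[[0,0,0.04,0,0,0,255],[0,0,0.04,0,0,0,255]]]' 60
python3 -m handwheel '[[[0,0,0.03,0,0,0,255],[0,0,0.03,0,0,0,255]]]' 60
python3 -m handwheel '[[[0,0,0.03,0,0,0,255],[0,0,0.03,0,0,0,255]]]' 60
python3 -m handwheel '[[[0,0,0.02,0,0,0,255],[0,0,0.02,0,0,0,255]]]' 60
```

```text
t: 16.08
eef_pos: [0.5278, 0.0466, 0.0719]
ee_rot: [3.142, 0.0, 0.052]
force: [0.5, -0.7, -0.9]
width: 0.0155
gripper_force: 60.0
t: 16.32
eef_pos: [0.528, 0.0466, 0.07]
ee_rot: [3.142, -0.0, 0.052]
force: [-0.7, 0.2, 3.6]
width: 0.0157
gripper_force: 60.0
t: 16.58
eef_pos: [0.528, 0.0466, 0.0678]
ee_rot: [3.142, -0.0, 0.052]
force: [-1.9, -0.1, 4.9]
width: 0.0158
gripper_force: 60.0
t: 16.82
eef_pos: [0.528, 0.0466, 0.0664]
ee_rot: [3.141, -0.0, 0.052]
force: [-3.9, -0.8, 7.4]
width: 0.0155
gripper_force: 60.0
```

```bash

python3 -m handwheel '[[[0,0,0.015,0,0,0,255],[0,0,0.015,0,0,0,255]]]' 60
python3 -m handwheel '[[[0,0,0.01,0,0,0,255],[0,0,0.01,0,0,0,255]]]' 60
```

```text
t: 17.08
eef_pos: [0.528, 0.0466, 0.0654]
ee_rot: [3.142, -0.0, 0.052]
force: [-5.2, -0.6, 9.7]
width: 0.0158
gripper_force: 60.0
t: 17.32
eef_pos: [0.528, 0.0466, 0.0653]
ee_rot: [3.141, -0.001, 0.053]
force: [-6.9, -1.1, 17.5]
width: 0.0157
gripper_force: 60.0
```

```bash

python3 -m handwheel '[[[0,0,0.008,0,0,0,255],[0,0,0.008,0,0,0,255],[0,0,0.008,0,0,0,255],[0,0,0.008,0,0,0,255]]]' 60
python3 -c "
from h import *
t=cams.grab_frame('top')
cv2.imwrite('pics/a5.png',np.hstack([crop(cams.grab_frame('side'),240,210,130,110,4),crop(t,120,240,90,110,3.0)[:330]  if 0 else cv2.resize(t[240:350,140:205],(260,440))]))
rel((.528,.0458,.0653),np.radians(2.9))"
```

```text
t: 17.82
eef_pos: [0.528, 0.0466, 0.0653]
ee_rot: [3.141, -0.001, 0.053]
force: [-10.5, 0.7, 23.8]
width: 0.0151
gripper_force: 60.0
t 17.93 pos [0.528  0.0466 0.0653] rpy [ 3.1414e+00 -1.0000e-03  5.2900e-02] q [ 0.46  0.29 -0.51  0.   -0.77  1.16] w 0.0156 F [-9.7  0.1 24.3]
shift [-0.001  0.01  -0.   ] turn [ 0.    -0.002  0.005]
```

View pics/a5.png

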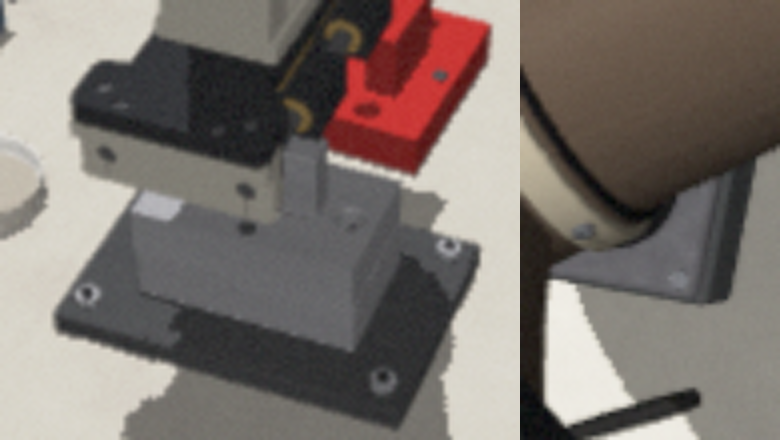

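The halves meet with no visible gap (crop (245,245)), and TCP z holds at 0.0653 m with 24 N pushing down. I hand in.

```bash
python3 -c "
from station import arm
print(arm.job_done())"
```

```text
the job is handed in; nothing more can be done
None
```

The isolator is at off, and the upper mould half is on its dowels and still held pressed flush at about 24 N; I handed the job in at about 18 s, and no verdict came back.

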